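# Unpin a glazed specimen case and hold its cover up level

## Robot

A 7-joint arm with a two-finger parallel gripper is mounted at the origin on a cart in front of the work surface, level with it; the furniture and walls round the work are solid. World frame = base frame: x ahead of the robot, y to its left, z up, the work surface at z = 0. Lengths are in m, angles in rad, forces in N, time in s.
With the tool pointing down it reaches from about 0.4 to 0.85 m from the base axis. Payload 10.4 kg.
Tool frame: the origin (TCP) lies at the centre of the arm's flange, where the gripper is bolted on; the fingertips stand 182 mm ahead of it and the grasp point (between the pads) lies r.grasp_offset ahead of it (r.grasp_offset is the distance from the TCP to the grasp point, in m); z points along the fingers, y is the line along which they close (so a half turn about z gives the same grasp; the last joint's range is limited). The gripper opens to 87 mm and grips with 3 to 60 N. Pads are 19 mm wide; open, the fingers measure 117 mm over their backs; the gripper's body (75 mm by 190 mm) begins 51 mm behind the grasp point.
Start: joints at [1.174, 0.332, -0.065, 1.46, 0.022, 1.35, -0.088], TCP at [0.228, -0.582, 0.405] pointing down, gripper open.
Joint ranges: [-2.6, 2.6], [-0.5, 2.12], [-1.47, 1.34], [0.16, 2.42], [-1.27, 4.41], [0.06, 2.06], [-2.6, 2.6]. Speed limits (rad/s): [2.22, 2.22, 2.79, 2.79, 3.14, 3.14, 3.14].

## Interface

Orientations are given as a unit quaternion [x, y, z, w].
In Python, from bench import status, vision, job, spotter, r gives the robot as it stands. The module is installed in compiled form; this text tells all that it offers.
- The arm moves only by the tool play_rows, never from a script. Its argument "series" is a list of rows, each a list of 6 numbers: the shift along the tool's x, y, z each as a share of 150 mm, from -1 to 1, then the turn, a rotation vector about the tool's x, y, z each as a share of 30 degrees, from -1 to 1. In form: [[x, y, z, ax, ay, az], ...]. A call has 1 to 5 rows; each row is the pose to reach, as a shift and turn from the pose commanded when the call began, along the tool's axes at that moment; what a row does not reach only later rows make up. A row lasts 1/10 s, in which the tool goes at most 50 mm and 8.59 degrees, less where a joint would pass 70% of its speed; a pose out of reach is approached as far as the arm can. A call with a number of a shift or a turn outside -1 to 1 is refused whole. A call with a gripper value outside its range is refused whole. "fingers" is the opening, from -1 (shut) to 1 (fully open), set as the call begins (left out, the last holds). The fingers move at their own pace and stop on an object; "squeeze" is the grip in N (left out, the last holds). Time passes only in rows, so rows that repeat a pose let the fingers close. It gives the time, the measured TCP pose, the force, the opening and the grip force at its end, in the units of the state.
- status.read_state(): the state, without advancing time (a new reading comes with each control period).
- vision.camera(name): name is "scene" or "top" or "wrist"; returns the picture (384x512x3 uint8, blue, green, red); there is no depth.
- vision.calibration(name): a dict with "fx", "fy", "cx", "cy" (pixels), "D" ([k1, k2, p1, p2, k3] as OpenCV has them; the pictures are not rectified), "rvec" (rotation vector, rad) and "tvec" (3), from world to camera coordinates, as OpenCV has them; the wrist camera has in their place "T_tool_cam" (4x4, takes a point from camera to tool coordinates, whose origin is the TCP and whose axes are the flange's). Camera axes: x right, y down, z forward; pixel columns grow to the right and rows downward; lengths in m; the calibration is good to about 2 mm. A picture is of the moment at which its call begins: read the wrist's pose just before it. calibration takes no time and is no camera call.
- job.close_job(): hands the job in; it is judged then, once.
Trained networks look in the newest picture that a camera, given by its name, has taken for a name from the list of things; names that differ only in an ending like _2 or _b are one class to them, and where a whole thing is asked for, a point or a joint stands for the part that bears it (a point fixed in the world has none). Each returns a list of dicts, best first, with "conf" (0 to 1); they miss things now and then, are a little off and sometimes report something else, mostly with a low value. They report only what shows in the picture. A call takes as long as a camera call.
- spotter.boxes_of(camera, name): "point" ([x, y, z] in m, in world coordinates, good to about 4 mm: the middle of the surface that is visible of it).
- spotter.regions_of(camera, name): "pixels" (384x512 bool, what is visible of it).
The state is a dict: "time": time; "joint_positions": joint angles; "joint_vel": joint speeds; "joint_torque": joint torques, N m; "ee_pos": TCP position; "eef_rot": TCP orientation; "ft_force": force on the tool from outside, world axes, zero at the start; "torque": the same for the moment, N m; "width": finger opening in m; "grip_force": force on a finger pad.
Only numpy, scipy, OpenCV 4.12 (cv2) and the standard library are available. Lean on these libraries where they do the work, as an engineer would, in place of code of your own. Each camera call takes 0.05 s, during which the arm holds its last target. There are 200 camera calls.

## Task

I want to take the crystal out and study it under the magnifier. Please draw the locking pin out of the case's clevis and lay it fully down in the open-topped brass rest beside the clevis, knob outward, so that it is not lost; then take the glazed cover by its top handle, lift it straight up off the base without touching the crystal, and finish while holding it there, steady and level over the base with at least 10 cm of free space under it, for me to reach in. Do not disturb the crystal or the things round the case.

Things in the scene. Friction and masses are not known exactly. Their poses are not given: they have to be found in the camera images.
- case_base: Fixed wooden plinth of the case, 164 (x) by 190 mm (y -109 to +81), top at z = 22 mm. Origin on the desk under the centre of the cover's seat, z up. A step 120 by 110 mm, 8 mm high, centred there, fits inside the cover's lower frame (2 mm play all round) and carries the crystal. On the -y margin stand the brass clevis (x = 0) and the brass parking rest (x = -50 mm).
- clevis_bore (a point): Mouth of the clevis bore in its outer face: base frame x 0, y -102, z 48 mm. The bore, 11 mm wide, runs along the base's y through two cheeks (y -102 to -96 and -84 to -78; 26 mm wide; tops at z = 62) and through the cover's 8 mm hasp lug that hangs between them, so the pin locks the cover down.
- rest_notch (a point): Where the pin's origin lies when parked: base frame x -50, y -102, z 48 mm, the outer end of the rest's notch. The rest is a block 34 mm wide (x), 26 mm long (y -102 to -76) with an open-topped notch along y: 13 mm wide, floor at z = 44, straight walls to 52, flared to 25 mm wide at the top, z = 62. Lay the pin in from above, parallel to y, tip to +y, collar near the block.
- cover: Cover, wooden frame with glass sides and top, 144 (x) by 134 (y) by 80 mm, about 0.5 kg. Origin at the centre of its underside (22 mm above the desk when seated), axes as the base's. On its -y side a brass hasp, 24 mm wide, reaches to y = -94 mm over the inner cheek and hangs down between the cheeks; free of the pin it lifts straight out. The crystal has about 8 mm beside it and 11 mm above it.
- handle (a point): Middle of the brass bar handle over the cover's centre, 102 mm above the cover's underside, 22 mm above its top. The bar is 84 mm long along the cover's y, 12 mm wide (x), 12 mm high, on two posts 60 mm apart, 10 mm thick. Take it across its width.
- pin: Clevis pin along its own y, 65 mm over all, 0.06 kg. Origin on its axis at the collar face next to the clevis. To +y: shank 8 mm in diameter, 31 mm long, tapered tip. To -y: collar (14 mm in diameter, 3 mm), neck (8 mm, to -12), round knob (18 mm, -12 to -34 mm). Starts in the bore, parallel to the base's y, collar within 3 mm of the clevis; slides out freely to -y. Balances 9 mm to +y.
- pin_knob (a point): Centre of the pin's knob, on the pin's axis, 23 mm to -y of its origin; take the knob across the axis, from above (the desk is 47 mm below it).
- pin_tip (a point): Tip of the pin's shank, 31 mm to +y of its origin.
- crystal: Rough lump of pale quartz, 107 by 96 by 51 mm, loose on the base's step under the cover. Origin at the centre of its underside. Not to be touched.
- magnifier: Bystander: magnifying glass lying flat to the right of the case, 78 by 179 by 15 mm, handle to its -y. Origin at the centre of its underside.
- clock: Bystander: round brass desk clock standing to the right and behind, 26 by 68 by 72 mm. Origin at the centre of its underside.
- tumbler: Bystander: agate pot standing on the left, 70 mm in diameter, 109 mm high. Origin at the centre of its underside.

How it is judged:
On the way, in this order (a step that is already met when the one before it is completed fails the run):
1. the pin is drawn right out of the clevis while the cover stays seated (y of pin_tip in the frame of case_base below -0.103 m and z of cover in the frame of case_base below 0.026 m and angle between cover's own z axis and vertical below 0.05 rad), for 0.1 s.
2. the pin lies fully down in the parking rest, let go, and the cover is still seated (x of pin in the frame of case_base between -0.056 and -0.044 m and y of pin in the frame of case_base between -0.113 and -0.096 m and z of pin in the frame of case_base between 0.044 and 0.0515 m and angle between pin's own y axis and vertical between 1.45 and 1.69 rad and contact force between the fingers and pin below 0.1 N and z of cover in the frame of case_base below 0.026 m and angle between cover's own z axis and vertical below 0.05 rad), for 0.2 s.
3. the cover is held level and steady over the base, at least 9 cm clear of it (z of cover in the frame of case_base above 0.112 m and horizontal distance between cover and case_base below 0.04 m and angle between cover's own z axis and vertical below 0.087 rad and linear speed of cover below 0.02 m/s and angular speed of cover below 0.1 rad/s and contact force between the fingers and cover above 2 N and contact force between cover and case_base below 0.1 N and contact force between cover and crystal below 0.1 N and contact force between cover and pin below 0.1 N), for 1 s.
At the end, for the whole second after the job is handed in: Gripper holds the cover 90 mm or more above the base's top, within 40 mm of straight above its seat, level to 5 degrees, under 20 mm/s and 0.1 rad/s, touching nothing else; the pin rests untouched down in the rest (3.5 mm in height, 6 mm across, -11 to +6 mm along, 7 degrees) (all of step 3 and x of pin in the frame of case_base between -0.056 and -0.044 m and y of pin in the frame of case_base between -0.113 and -0.096 m and z of pin in the frame of case_base between 0.044 and 0.0515 m and angle between pin's own y axis and vertical between 1.45 and 1.69 rad and contact force between the fingers and pin below 0.1 N and linear speed of pin below 0.02 m/s); the arm keeps its last pose, push and grip.
It fails at once if the crystal is shifted by more than 6 mm or tipped (distance of crystal from where it was at the start of the episode above 0.006 m or angle between crystal's own z axis and vertical above 0.1 rad).
It fails at once if the cover is tipped by more than 0.25 rad (angle between cover's own z axis and vertical above 0.25 rad).
It fails at once if a bystander (magnifier, clock, tumbler) is moved by more than 15 mm (distance of any of magnifier, clock, tumbler from where it was at the start of the episode above 0.015 m).
It also fails if it takes over 58 s, if anything falls off the work surface, if the arm or the gripper's body presses on something with over 40 N, if the wrist force passes 120 N, or if a joint passes its speed limit or range.

## Working session

There is one attempt and no reset: what is moved stays moved. The work goes in short steps, Python scripts to look and compute and a tool call to move; the robot and the scene stay as the last step left them, time stands still between calls to the robot, and variables do not carry over. Pictures are saved under pics/ and viewed, at most 11 in all, crops included, and the job is handed in when it is done.

Besides the shell and the picture viewer there is one more tool, called as a command line: name --pt "numbers of a row" for each row, then --argument value for the rest. play_rows: Moves the arm, as the interface text tells. Shift numbers are shares of 150 mm and turn numbers shares of 30 degrees, none past 1 either way. Its arguments: {"type":"object","properties":{"series":{"type":"array","items":{"type":"array","items":{"type":"number"}}},"fingers":{"type":"number"},"squeeze":{"type":"number"}},"required":["series"]}

```bash
mkdir -p pics
cat > h.py <<'E'
import numpy as np,cv2
from scipy.spatial.transform import Rotation as R
from bench import status,vision,job,spotter,r
def proj(cam,P):
    c=vision.calibration(cam);K=np.array([[c['fx'],0,c['cx']],[0,c['fy'],c['cy']],[0,0,1]])
    if 'rvec' in c: rv,tv=np.array(c['rvec']),np.array(c['tvec'])
    else:
        s=status.read_state();T=np.eye(4);T[:3,:3]=R.from_quat(s['eef_rot']).as_matrix();T[:3,3]=s['ee_pos']
        M=np.linalg.inv(T@np.array(c['T_tool_cam']));rv=cv2.Rodrigues(M[:3,:3])[0];tv=M[:3,3]
    return cv2.projectPoints(np.array(P,float).reshape(-1,3),rv,tv,K,np.array(c['D']))[0].reshape(-1,2)
E
python3 - <<'E'
from h import *
s=status.read_state();print(s['time'],s['ee_pos'],s['eef_rot'],s['width'],r.grasp_offset)
a=vision.camera('top');b=vision.camera('scene')
cv2.imwrite('pics/t.png',a);cv2.imwrite('pics/s.png',b)
for c in('top','scene'):
    for n in('case_base','cover','handle','pin','pin_knob','clevis_bore','rest_notch','crystal','magnifier','clock','tumbler'):
        try:
            o=spotter.boxes_of(c,n);print(c,n,[(np.round(x['point'],4).tolist(),round(x['conf'],2)) for x in o[:2]])
        except Exception as e: print(c,n,e)
E
```

```text
0.0 [ 0.22817507 -0.58170752  0.40391956] [ 9.82581560e-01  1.85830294e-01 -1.85227123e-04 -7.38505547e-04] 0.08680148978252883 0.1635
top case_base [([0.5052, -0.0715, 0.0219], 0.66)]
top cover [([0.5378, -0.0044, 0.1035], 0.97)]
top handle [([0.5463, -0.0029, 0.1045], 0.77)]
top pin []
top pin_knob [([0.513, -0.1188, 0.0538], 0.52)]
top clevis_bore [([0.5047, -0.0705, 0.025], 0.84)]
top rest_notch [([0.5057, -0.0659, 0.0225], 0.89)]
top crystal [([0.5063, -0.0679, 0.0226], 0.57)]
top magnifier [([0.5427, -0.2571, 0.0114], 0.7)]
top clock [([0.6213, -0.2481, 0.0556], 0.53)]
top tumbler [([0.6696, 0.395, 0.0655], 0.62), ([0.512, -0.1218, 0.0533], 0.54)]
scene case_base [([0.4739, 0.0237, 0.0221], 0.89)]
scene cover [([0.5082, 0.0264, 0.0878], 0.77)]
scene handle [([0.5112, 0.0253, 0.0792], 0.71), ([0.4717, 0.0247, 0.0194], 0.7)]
scene pin []
scene pin_knob []
scene clevis_bore [([0.4758, 0.0242, 0.0161], 0.97)]
scene rest_notch [([0.4762, 0.0229, 0.0198], 0.63)]
scene crystal []
scene magnifier [([0.5337, -0.2608, 0.0022], 0.58)]
scene clock [([0.622, -0.2432, 0.0418], 0.59)]
scene tumbler [([0.6485, 0.41, 0.0609], 0.59)]
```

View pics/t.png

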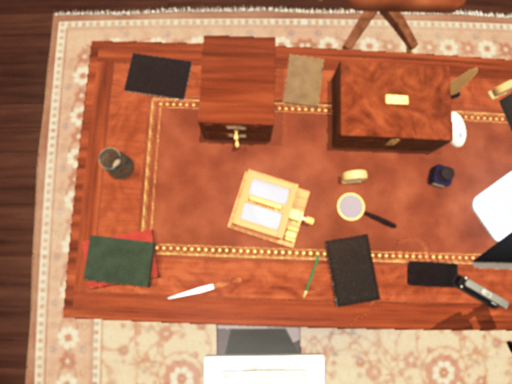

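View pics/s.png

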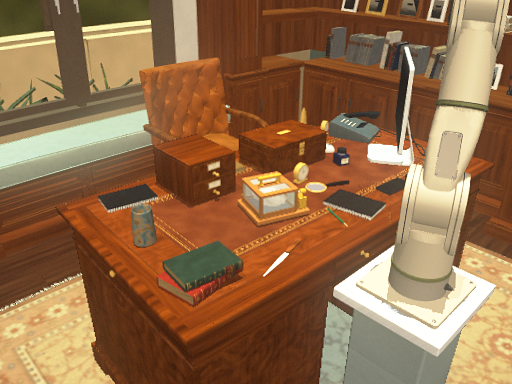

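```bash
cat >> h.py <<'E'
def go(p,yaw,cmd=None):
    """shares to reach grasp... p=TCP target, yaw = world angle of tool y axis, tool down"""
    s=status.read_state();q=R.from_quat(s['eef_rot']);d=q.inv().apply(np.array(p)-s['ee_pos'])
    y=np.array([np.cos(yaw),np.sin(yaw),0]);z=np.array([0,0,-1.]);T=R.from_matrix(np.c_[np.cross(y,z),y,z])
    rv=(q.inv()*T).as_rotvec()
    print('t',round(s['time'],2),'shift',np.round(d/.15,4),'turn',np.round(rv/np.radians(30),4),'w',round(s['width'],4),'g',s['grip_force'],'F',np.round(s['ft_force'],1))
E
python3 - <<'E'
from h import *
print(np.round(vision.calibration('wrist')['T_tool_cam'],3))
go([.49,-.10,.42],-.27)
E
```

```text
[[-0.001 -0.961 -0.278  0.076]
 [ 1.    -0.    -0.001  0.   ]
 [ 0.    -0.278  0.961  0.021]
 [ 0.     0.     0.     1.   ]]
t 1.2 shift [ 2.7977 -2.3533 -0.1018] turn [ 2.0000e-04  1.0000e-04 -1.7705e+00] w 0.0869 g 0.0 F [-0.1  0.8 -0.2]
```

play_rows --pt "0.23 -0.2 0 0 0 0" --pt "0.46 -0.39 0 0 0 0" --pt "0.7 -0.59 -0.02 0 0 0" --pt "0.93 -0.78 -0.03 0 0 0" --pt "0.93 -0.78 -0.03 0 0 0" --fingers 0.2 --squeeze 20

```text
time: 1.7
ee_pos: [0.3193, -0.4169, 0.4102]
eef_rot: [0.982, 0.19, 0.001, 0.0]
ft_force: [0.0, -0.0, 0.4]
width: 0.0564
grip_force: 0.0
```

play_rows --pt "0.23 -0.2 0 0 0 0" --pt "0.46 -0.39 0 0 0 0" --pt "0.7 -0.59 -0.02 0 0 0" --pt "0.93 -0.78 -0.03 0 0 0" --pt "0.93 -0.78 -0.03 0 0 0"

```text
time: 2.2
ee_pos: [0.4054, -0.2568, 0.4145]
eef_rot: [0.982, 0.19, 0.001, -0.0]
ft_force: [0.1, -0.2, -0.5]
width: 0.0519
grip_force: 0.0
```

play_rows --pt "0.23 -0.2 0 0 0 -0.2" --pt "0.46 -0.39 0 0 0 -0.4" --pt "0.7 -0.59 -0.02 0 0 -0.6" --pt "0.93 -0.78 -0.03 0 0 -0.8" --pt "0.93 -0.78 -0.03 0 0 -0.9"

```text
time: 2.7
ee_pos: [0.4916, -0.0968, 0.4188]
eef_rot: [0.91, 0.416, 0.001, -0.0]
ft_force: [0.2, -0.1, 0.6]
width: 0.0519
grip_force: 0.0
```

play_rows --pt "0 0 0 0 0 -0.2" --pt "0 0 0 0 0 -0.4" --pt "0 0 0 0 0 -0.6" --pt "0 0 0 0 0 -0.87" --pt "0 0 0 0 0 -0.87"

```text
time: 3.2
ee_pos: [0.4896, -0.1029, 0.4183]
eef_rot: [0.795, 0.606, -0.0, 0.0]
ft_force: [-0.3, 0.2, -0.1]
width: 0.0525
grip_force: 0.0
```

Run:
```python
from h import *
go([.49,-.10,.42],-.27)
a=vision.camera('wrist')
cv2.imwrite('pics/w1.png',a)
for n in('case_base','cover','handle','pin','pin_knob','clevis_bore','rest_notch','pin_tip'):
  o=spotter.boxes_of('wrist',n);print(n,[(np.round(x['point'],4).tolist(),round(x['conf'],2)) for x in o[:2]])
s=status.read_state();print(s['joint_positions'],s['ee_pos'])
```

```text
t 3.2 shift [ 0.0195 -0.0028 -0.0116] turn [0.0002 0.0003 0.003 ] w 0.0525 g 0.0 F [-0.3  0.2 -0.1]
case_base [([0.5046, -0.0896, 0.0213], 0.59)]
cover [([0.5406, -0.0054, 0.1024], 0.8)]
handle [([0.5478, -0.0032, 0.0995], 0.76), ([0.5122, -0.119, 0.0526], 0.23)]
pin [([0.5085, -0.1187, 0.0578], 0.86)]
pin_knob [([0.5103, -0.1229, 0.0576], 0.81)]
clevis_bore [([0.5061, -0.0855, 0.0229], 0.77), ([0.5432, -0.0061, 0.1033], 0.26)]
rest_notch [([0.504, -0.0904, 0.0228], 0.72)]
pin_tip [([0.5129, -0.117, 0.0516], 0.77)]
[ 0.6404755   0.08458574 -0.55048483  1.73837767  0.04557765  1.33126772
 -0.19025564] [ 0.48967282 -0.10228032  0.41824565]
```

View pics/w1.png

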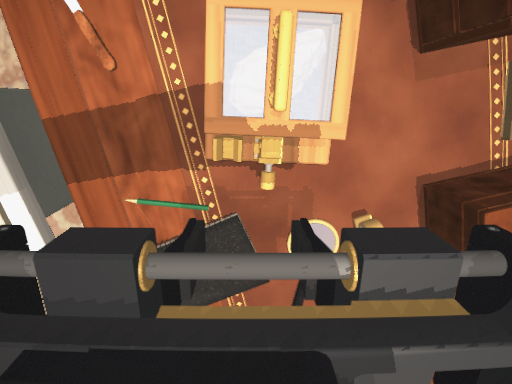

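```bash
cat >> h.py <<'E'
def w(P,pose):
    x,y,a=pose;P=np.array(P,float).reshape(-1,3)/1000
    return np.c_[x+np.cos(a)*P[:,0]-np.sin(a)*P[:,1],y+np.sin(a)*P[:,0]+np.cos(a)*P[:,1],P[:,2]]
LN=[[(-72,-67,102),(72,-67,102)],[(-72,-67,102),(-72,67,102)],[(72,-67,102),(72,67,102)],[(-6,-42,130),(6,-42,130),(6,42,130),(-6,42,130),(-6,-42,130)],
 [(-82,-109,22),(82,-109,22),(82,-60,22)],[(-82,-109,22),(-82,81,22)],[(-13,-102,62),(13,-102,62),(13,-96,62),(-13,-96,62),(-13,-102,62)],[(-67,-102,62),(-33,-102,62),(-33,-76,62),(-67,-76,62),(-67,-102,62)],
 [(-9,-114,48),(9,-114,48),(9,-136,48),(-9,-136,48),(-9,-114,48)]]
def overlay(img,cam,pose,fn,box,k):
    x0,y0,x1,y1=box;im=cv2.resize(img[y0:y1,x0:x1],None,fx=k,fy=k,interpolation=cv2.INTER_CUBIC)
    for l in LN:
        p=((proj(cam,w(l,pose))-[x0-.5,y0-.5])*k).astype(np.int32);cv2.polylines(im,[p.reshape(-1,1,2)],False,(255,0,0),1)
    cv2.imwrite(fn,im)
E
python3 - <<'E'
from h import *
overlay(cv2.imread('pics/w1.png'),'wrist',(.547,-.003,-.285),'pics/w1o.png',(190,0,380,195),3)
E
```

```text
(no output)
```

View pics/w1o.png

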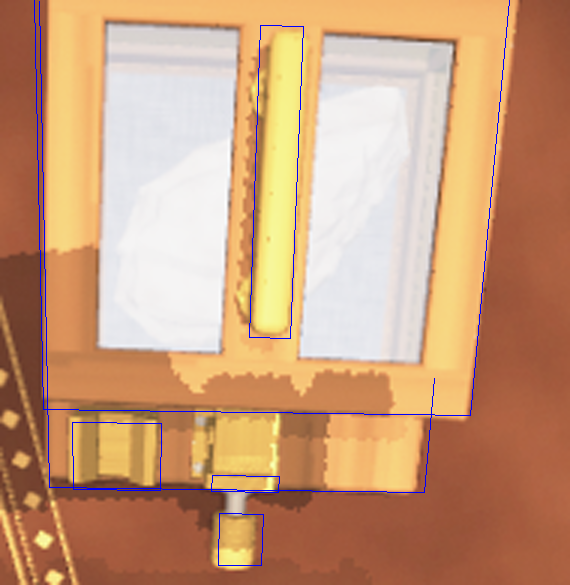

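Run:
```python
from h import *
from scipy.optimize import least_squares
M=[(-72,-67,102),(72,-67,102),(-82,-109,22),(82,-109,22),(-67,-102,62),(-33,-102,62),(-6,-42,130),(6,-42,130),(6,42,130),(-9,-125,48),(9,-125,48)]
I=np.array([(45,409),(470,417),(50,487),(420,492),(67,488),(158,488),(250,337),(290,338),(303,28),(214,545),(257,543)],float)/3+[189.5,-.5]
f=lambda p:(proj('wrist',w(M,p))-I).ravel()
s=least_squares(f,(.547,-.003,-.285),loss='soft_l1');print(s.x);print(f(s.x).reshape(-1,2).round(1).tolist())
p=s.x
k=w([(0,-125,48)],p)[0];print(k)
go([k[0],k[1],.048+.1635+.08],p[2])
overlay(cv2.imread('pics/w1.png'),'wrist',p,'pics/w1p.png',(190,0,380,195),3)
```

```text
[ 0.54680657 -0.0030975  -0.29237263]
[[-1.1, -0.2], [-0.4, 0.3], [-0.8, -0.3], [0.6, 0.7], [1.4, 0.1], [0.1, 0.7], [-0.6, 0.3], [-0.5, 0.3], [0.4, -0.2], [0.8, -1.8], [0.9, -0.8]]
[ 0.51077845 -0.12279284  0.048     ]
t 3.65 shift [-0.094   0.1721  0.845 ] turn [0.0001 0.0001 0.0408] w 0.0523 g 0.0 F [ 0.1 -0.4  0.4]
```

View pics/w1p.png

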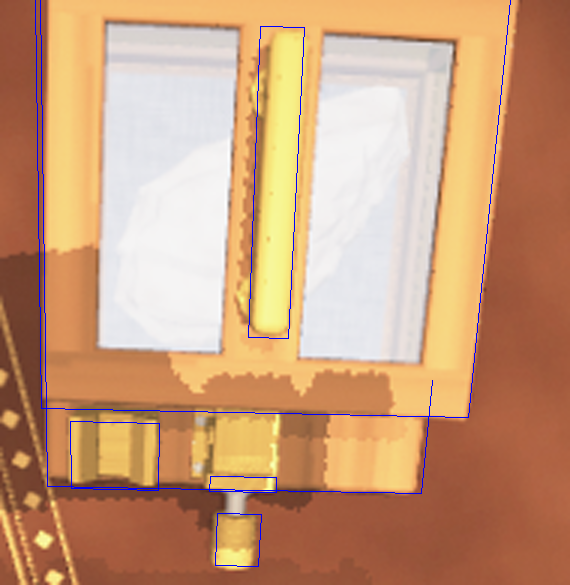

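play_rows --pt "-0.03 0.05 0.25 0 0 0.02" --pt "-0.06 0.1 0.5 0 0 0.03" --pt "-0.1 0.17 0.7 0 0 0.05" --pt "-0.1 0.17 0.85 0 0 0.05" --pt "-0.1 0.17 0.85 0 0 0.05"

```text
time: 4.15
ee_pos: [0.5092, -0.1236, 0.2878]
eef_rot: [0.804, 0.595, -0.002, -0.002]
ft_force: [-0.2, -0.5, 1.0]
width: 0.0521
grip_force: 0.0
```

```bash
echo 'POSE=(.5468,-.0031,-.295)' >>h.py
python3 - <<'E'
from h import *
k=w([(-.5,-126.5,48)],POSE)[0]
go([k[0],k[1],.048+.1635],POSE[2])
a=vision.camera('wrist');cv2.imwrite('pics/w2.png',a)
overlay(a,'wrist',POSE,'pics/w2o.png',(100,60,400,270),2)
E
```

```text
t 4.15 shift [-0.0021  0.0056  0.5084] turn [-0.0105 -0.0005 -0.0038] w 0.0521 g 0.0 F [-0.2 -0.5  1. ]
```

View pics/w2o.png

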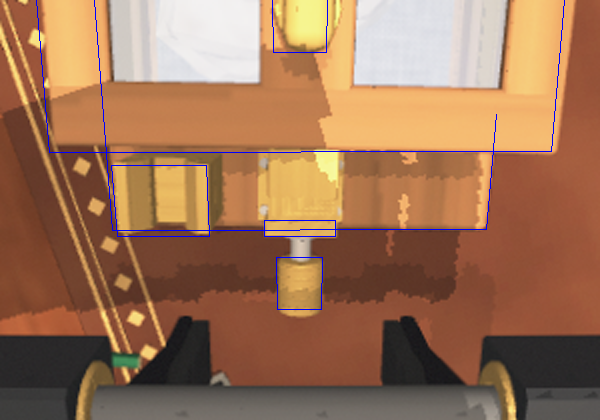

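play_rows --pt "0 0 0.2 0 0 0" --pt "0 0 0.4 0 0 0" --pt "0 0 0.51 0 0 0" --pt "0 0 0.51 0 0 0" --pt "0 0 0.51 0 0 0"

```text
time: 4.7
ee_pos: [0.511, -0.1235, 0.216]
eef_rot: [0.804, 0.595, 0.001, 0.001]
ft_force: [0.2, -0.7, 0.7]
width: 0.0519
grip_force: 0.0
```

play_rows --pt "0 0 0 0 0 0" --pt "0 0 0 0 0 0" --pt "0 0 0 0 0 0" --pt "0 0 0 0 0 0" --pt "0 0 0 0 0 0" --fingers -1 --squeeze 20

```text
time: 5.2
ee_pos: [0.5103, -0.1235, 0.2144]
eef_rot: [0.804, 0.595, 0.0, 0.0]
ft_force: [-0.0, 0.4, 0.7]
width: 0.0199
grip_force: 0.0
```

play_rows --pt "0 0 0 0 0 0" --pt "0 0 0 0 0 0" --pt "0 0 0 0 0 0"

```text
time: 5.5
ee_pos: [0.5102, -0.1236, 0.2143]
eef_rot: [0.804, 0.595, -0.0, 0.0]
ft_force: [-0.4, -0.5, 0.8]
width: 0.0173
grip_force: 20.0
```

Run:
```python
from h import *
k=w([(-.5,-126.5,48)],POSE)[0]
go([k[0],k[1],.048+.1635],POSE[2])
```

```text
t 5.5 shift [-0.0041 -0.0037  0.0183] turn [ 0.      0.0001 -0.0027] w 0.0173 g 19.99810427427292 F [-0.4 -0.5  0.8]
```

play_rows --pt "-0.06 0 0 0 0 0" --pt "-0.12 0 0 0 0 0" --pt "-0.18 0 0 0 0 0" --pt "-0.24 0 0 0 0 0" --pt "-0.3 0 0 0 0 0"

```text
time: 6.0
ee_pos: [0.4967, -0.1677, 0.2142]
eef_rot: [0.804, 0.595, -0.0, 0.0]
ft_force: [0.5, -0.3, 0.4]
width: 0.0176
grip_force: 20.0
```

play_rows --pt "0 0 0 0 0 0" --pt "0 0 0 0 0 0" --pt "0 0 0 0 0 0"

```text
time: 6.3
ee_pos: [0.4972, -0.1662, 0.2143]
eef_rot: [0.804, 0.595, 0.0, -0.0]
ft_force: [-0.1, -0.6, -0.6]
width: 0.0171
grip_force: 20.0
```

Run:
```python
from h import *
a=vision.camera('wrist');cv2.imwrite('pics/w3.png',a)
overlay(a,'wrist',POSE,'pics/w3o.png',(100,0,400,270),2)
k=w([(-51,-125-3,48)],POSE)[0]
go([k[0],k[1],.2143+.03],POSE[2])
```

```text
t 6.35 shift [ 0.282  -0.34   -0.2001] turn [ 0.0002 -0.0004 -0.0012] w 0.0173 g 19.99755620956421 F [-0.   0.  -0.4]
```

View pics/w3o.png

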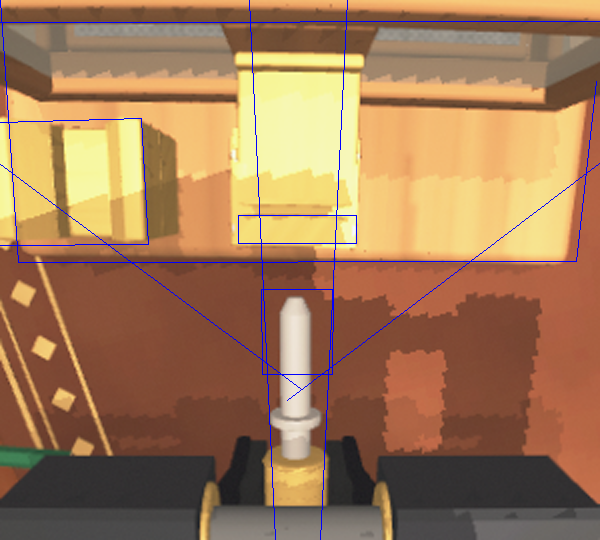

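Run:
```python
from h import *
for z in(46,48,50):
  for nm,P in(('tip',[(0,y,z) for y in(-124,-120,-116,-112)]),('collar top',[(0,y,z+7) for y in(-156,-152,-148,-144)])):
    print(z,nm,((proj('wrist',w(P,POSE))-[99.5,-.5])*2).round(0).tolist())
s=status.read_state()
d=np.array(s['ee_pos'])[:2]-POSE[:2];c,sn=np.cos(POSE[2]),np.sin(POSE[2]);print('tcp base',c*d[0]+sn*d[1],-sn*d[0]+c*d[1])
```

```text
46 tip [[297.0, 327.0], [297.0, 312.0], [297.0, 296.0], [297.0, 281.0]]
46 collar top [[298.0, 453.0], [298.0, 439.0], [298.0, 425.0], [298.0, 410.0]]
48 tip [[298.0, 329.0], [297.0, 313.0], [297.0, 298.0], [297.0, 282.0]]
48 collar top [[298.0, 456.0], [298.0, 442.0], [298.0, 427.0], [298.0, 412.0]]
50 tip [[298.0, 330.0], [298.0, 315.0], [297.0, 299.0], [297.0, 282.0]]
50 collar top [[298.0, 460.0], [298.0, 445.0], [298.0, 430.0], [298.0, 415.0]]
tcp base -2.8191937456692462e-05 -0.17032640451803846
```

play_rows --pt "0 0 -0.1 0 0 0" --pt "0 0 -0.2 0 0 0" --pt "0 -0.16 -0.2 0 0 0" --pt "0 -0.33 -0.2 0 0 0" --pt "0 -0.33 -0.2 0 0 0"

```text
time: 6.85
ee_pos: [0.448, -0.1514, 0.2454]
eef_rot: [0.804, 0.595, -0.001, 0.0]
ft_force: [0.2, -0.5, -0.6]
width: 0.0169
grip_force: 20.0
```

play_rows --pt "0.1 0 0 0 0 0" --pt "0.2 0 0 0 0 0" --pt "0.28 0 0 0 0 0" --pt "0.28 0 0 0 0 0" --pt "0.28 0 0 0 0 0"

```text
time: 7.35
ee_pos: [0.4623, -0.1122, 0.2446]
eef_rot: [0.804, 0.595, 0.0, 0.0]
ft_force: [-0.3, -0.1, -0.4]
width: 0.0172
grip_force: 20.0
```

Run:
```python
from h import *
a=vision.camera('wrist');cv2.imwrite('pics/w4.png',a)
overlay(a,'wrist',POSE,'pics/w4o.png',(120,50,400,270),2)
k=w([(-49.3,-128.3,48)],POSE)[0]
go([k[0],k[1],.2143],POSE[2])
```

```text
t 7.4 shift [ 0.0068 -0.0004  0.2009] turn [ 0.0004  0.0007 -0.0032] w 0.0174 g 19.99784678220749 F [-0.3 -1.  -0.5]
```

View pics/w4o.png

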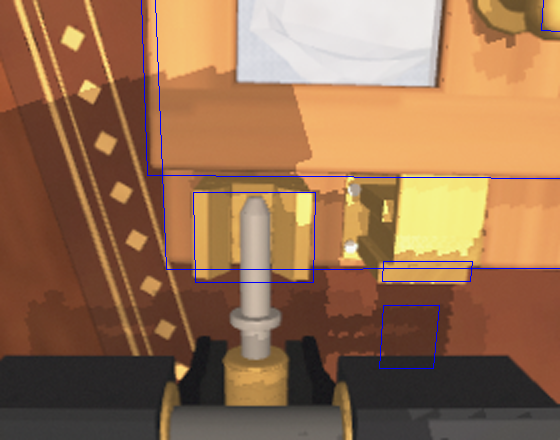

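play_rows --pt "0 0 0.05 0 0 0" --pt "0 0 0.1 0 0 0" --pt "0 0 0.14 0 0 0" --pt "0 0 0.18 0 0 0" --pt "0 0 0.18 0 0 0"

```text
time: 7.9
ee_pos: [0.4617, -0.112, 0.2162]
eef_rot: [0.804, 0.595, -0.0, -0.001]
ft_force: [0.6, -0.3, -0.6]
width: 0.0171
grip_force: 20.0
```

play_rows --pt "0 0 0.01 0 0 0" --pt "0 0 0.015 0 0 0" --pt "0 0 0.015 0 0 0" --pt "0 0 0.015 0 0 0"

```text
time: 8.3
ee_pos: [0.4621, -0.112, 0.2153]
eef_rot: [0.804, 0.595, 0.0, 0.0]
ft_force: [-0.8, 0.1, 2.1]
width: 0.0174
grip_force: 20.0
```

Run:
```python
from h import *
k=w([(-49.3,-128.3,48)],POSE)[0]
go([k[0],k[1],.2143],POSE[2])
```

```text
t 8.3 shift [0.0033 0.0006 0.0063] turn [ 0.0007  0.0003 -0.0027] w 0.0174 g 20.000641644001007 F [-0.8  0.1  2.1]
```

play_rows --pt "0 0 0.006 0 0 0" --pt "0 0 0.006 0 0 0" --pt "0 0 0.006 0 0 0"

```text
time: 8.6
ee_pos: [0.4621, -0.112, 0.2143]
eef_rot: [0.804, 0.595, 0.0, 0.0]
ft_force: [-1.6, -0.6, 5.2]
width: 0.0173
grip_force: 20.0
```

play_rows --pt "0 0 0 0 0 0" --pt "0 0 0 0 0 0" --pt "0 0 0 0 0 0" --pt "0 0 0 0 0 0" --pt "0 0 0 0 0 0" --fingers 0.2

```text
time: 9.1
ee_pos: [0.462, -0.1119, 0.214]
eef_rot: [0.804, 0.595, 0.0, 0.0]
ft_force: [-0.2, 0.5, -0.2]
width: 0.048
grip_force: 0.0
```

play_rows --pt "0 0 -0.15 0 0 0" --pt "0 0 -0.3 0 0 0" --pt "0 0 -0.5 0 0 0" --pt "0 0 -0.7 0 0 0" --pt "0 0 -0.7 0 0 0"

```text
time: 9.6
ee_pos: [0.4632, -0.1119, 0.3228]
eef_rot: [0.804, 0.595, 0.002, 0.003]
ft_force: [0.3, -0.3, -0.5]
width: 0.052
grip_force: 0.0
```

Run:
```python
from h import *
a=vision.camera('wrist');cv2.imwrite('pics/w5.png',a)
LN[-1]=[(-50,-71,48),(-50,-105,48)]
LN.append([(-57,-105,48),(-43,-105,48)]);LN.append([(-59,-139,48),(-59,-117,48),(-41,-117,48),(-41,-139,48),(-59,-139,48)])
overlay(a,'wrist',POSE,'pics/w5o.png',(160,50,440,270),2)
k=w([(0.5,0,48)],POSE)[0]
go([k[0],k[1],.3193],POSE[2])
```

```text
t 9.65 shift [0.8582 0.328  0.011 ] turn [ 0.0072  0.0008 -0.003 ] w 0.0522 g 0.0 F [-1.7 -0.1 -0.4]
```

View pics/w5o.png

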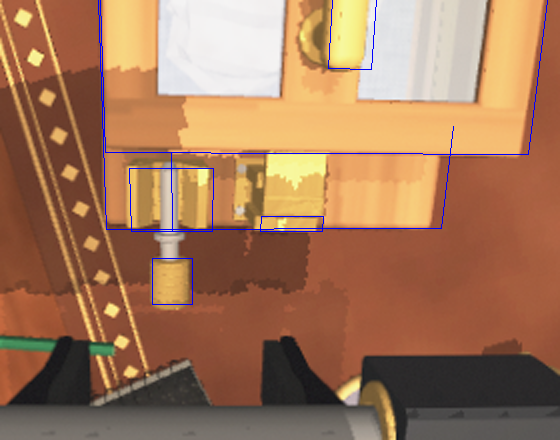

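play_rows --pt "0.1 0.05 -0.1 0 0 0" --pt "0.4 0.15 -0.1 0 0 0" --pt "0.65 0.25 -0.1 0 0 0" --pt "0.858 0.328 -0.1 0 0 0" --pt "0.858 0.328 -0.1 0 0 0"

```text
time: 10.15
ee_pos: [0.5478, 0.0012, 0.3329]
eef_rot: [0.802, 0.597, 0.001, -0.001]
ft_force: [-0.2, -0.2, 1.0]
width: 0.0518
grip_force: 0.0
```

play_rows --pt "0 0 0 0 0 0" --pt "0 0 0 0 0 0"

```text
time: 10.35
ee_pos: [0.5462, -0.0042, 0.3332]
eef_rot: [0.804, 0.594, -0.001, -0.0]
ft_force: [0.4, 0.5, 1.0]
width: 0.0524
grip_force: 0.0
```

Run:
```python
from h import *
k=w([(0.5,0,48)],POSE)[0]
go([k[0],k[1],.29],POSE[2])
a=vision.camera('wrist');cv2.imwrite('pics/w6.png',a)
overlay(a,'wrist',POSE,'pics/w6o.png',(100,0,420,280),2)
```

```text
t 10.35 shift [0.0087 0.0054 0.2882] turn [-0.0024  0.0019 -0.0048] w 0.0524 g 0.0 F [0.4 0.5 1. ]
```

View pics/w6o.png

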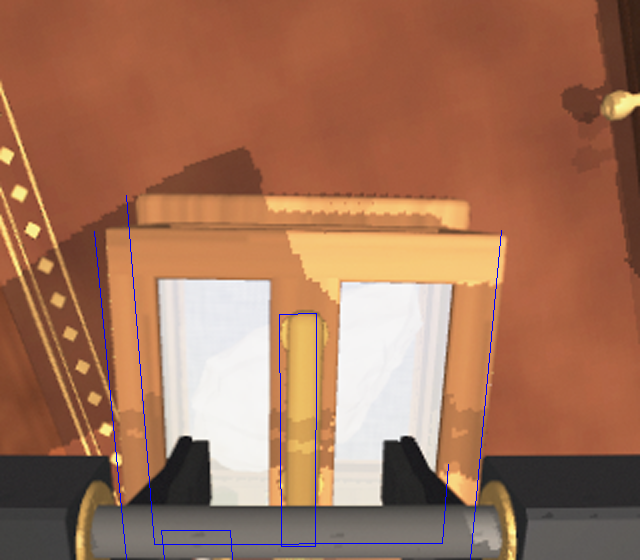

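play_rows --pt "0.008 0.011 0.1 0 0 0.01" --pt "0.008 0.011 0.2 0 0 0.01" --pt "0.008 0.011 0.288 0 0 0.01" --pt "0.008 0.011 0.288 0 0 0.01" --pt "0.008 0.011 0.288 0 0 0.01"

```text
time: 10.9
ee_pos: [0.5485, -0.0026, 0.2904]
eef_rot: [0.805, 0.593, -0.0, -0.0]
ft_force: [0.8, -0.4, -0.2]
width: 0.0521
grip_force: 0.0
```

play_rows --pt "0 0 0 0 0 0" --pt "0 0 0 0 0 0" --pt "0 0 0 0 0 0" --pt "0 0 0 0 0 0" --pt "0 0 0 0 0 0" --fingers -1 --squeeze 50

```text
time: 11.4
ee_pos: [0.5486, -0.0026, 0.2911]
eef_rot: [0.805, 0.593, 0.0, 0.0]
ft_force: [0.3, 0.5, 0.1]
width: 0.0198
grip_force: 0.0
```

play_rows --pt "0 0 0 0 0 0" --pt "0 0 0 0 0 0" --pt "0 0 0 0 0 0" --pt "0 0 0 0 0 0" --pt "0 0 0 0 0 0"

```text
time: 11.9
ee_pos: [0.5486, -0.0026, 0.2909]
eef_rot: [0.805, 0.593, 0.0, 0.0]
ft_force: [1.6, -0.5, -1.6]
width: 0.0111
grip_force: 50.4
```

Gripped (11–12 mm). Lift slowly and straight up.

play_rows --pt "0 0 -0.02 0 0 0" --pt "0 0 -0.05 0 0 0" --pt "0 0 -0.08 0 0 0" --pt "0 0 -0.11 0 0 0" --pt "0 0 -0.14 0 0 0"

```text
time: 12.4
ee_pos: [0.5486, -0.0026, 0.3124]
eef_rot: [0.805, 0.593, 0.0, 0.0]
ft_force: [-0.2, 0.2, -2.7]
width: 0.0115
grip_force: 50.3
```

play_rows --pt "0 0 -0.05 0 0 0" --pt "0 0 -0.1 0 0 0" --pt "0 0 -0.15 0 0 0" --pt "0 0 -0.2 0 0 0" --pt "0 0 -0.25 0 0 0"

```text
time: 12.9
ee_pos: [0.5486, -0.0026, 0.3501]
eef_rot: [0.805, 0.593, 0.0, 0.0]
ft_force: [-0.8, -0.8, -4.1]
width: 0.0112
grip_force: 50.3
```

play_rows --pt "0 0 -0.1 0 0 0" --pt "0 0 -0.2 0 0 0" --pt "0 0 -0.3 0 0 0" --pt "0 0 -0.4 0 0 0" --pt "0 0 -0.45 0 0 0"

```text
time: 13.4
ee_pos: [0.5488, -0.0024, 0.4191]
eef_rot: [0.805, 0.593, 0.001, 0.001]
ft_force: [-0.1, -0.3, -3.5]
width: 0.0116
grip_force: 50.3
```

play_rows --pt "0 0 0 0 0 0" --pt "0 0 0 0 0 0" --pt "0 0 0 0 0 0" --pt "0 0 0 0 0 0" --pt "0 0 0 0 0 0"

```text
time: 13.9
ee_pos: [0.5485, -0.0026, 0.4165]
eef_rot: [0.805, 0.593, -0.0, -0.0]
ft_force: [-0.9, -0.4, -3.5]
width: 0.011
grip_force: 50.3
```

play_rows --pt "0 0 0 0 0 0" --pt "0 0 0 0 0 0" --pt "0 0 0 0 0 0" --pt "0 0 0 0 0 0" --pt "0 0 0 0 0 0"

```text
time: 14.4
ee_pos: [0.5486, -0.0025, 0.4169]
eef_rot: [0.805, 0.593, 0.0, 0.0]
ft_force: [-0.2, 0.5, -3.5]
width: 0.0116
grip_force: 50.3
```

play_rows --pt "0 0 0 0 0 0" --pt "0 0 0 0 0 0" --pt "0 0 0 0 0 0" --pt "0 0 0 0 0 0" --pt "0 0 0 0 0 0"

```text
time: 14.9
ee_pos: [0.5486, -0.0025, 0.4169]
eef_rot: [0.805, 0.593, 0.0, 0.0]
ft_force: [0.7, 0.4, -3.6]
width: 0.011
grip_force: 50.3
```

Run:
```python
from h import *
a=vision.camera('scene');cv2.imwrite('pics/s2.png',cv2.resize(a[120:270,180:380],None,fx=3.5,fy=3.5,interpolation=cv2.INTER_CUBIC))
s=status.read_state();print(s['time'],s['ee_pos'],s['ft_force'],s['grip_force'])
```

```text
14.95 [ 0.54860217 -0.00255402  0.41690631] [-0.2484595  -0.25428939 -3.10641046] 50.335425082594156
```

View pics/s2.png

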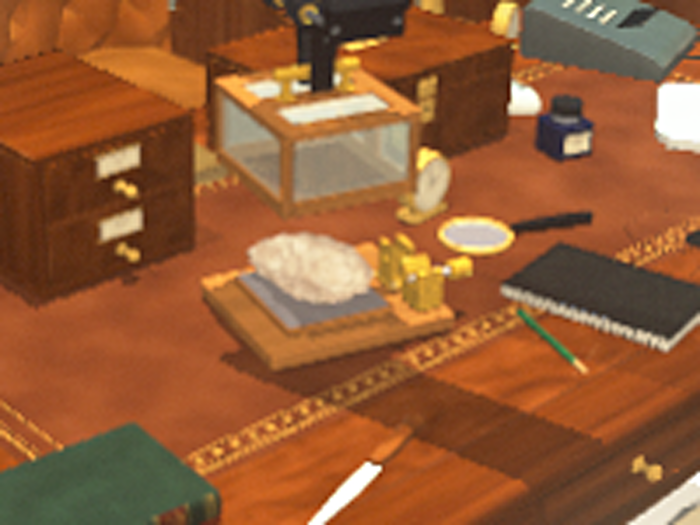

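The picture shows the cover held level above the base (crop about 315,140). The crystal sits undisturbed on its step (310,268), and the pin is in the rest with its knob outward (455,265).

```bash
python3 -c "
from bench import job
print(job.close_job())"
```

```text
the job is handed in; nothing more can be done
None
```

The job is handed in: the pin lies in the brass rest with its knob outward, and the cover is held steady and level about 12.6 cm above its seat, with the crystal untouched; the hand-in returned no verdict.

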